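Hang the tool caddy on the two hooks of its bench stand

ROBOT

A 6-joint arm with a two-finger parallel gripper is mounted at the origin on a cart in front of the work surface, level with it; the furniture and walls round the work are solid. World frame = base frame: x ahead of the robot, y to its left, z up, the work surface at z = 0. Lengths are in mm, angles in rad, forces in N, time in s.
With the tool pointing down it reaches from about 400 to 925 mm from the base axis. Payload 12.5 kg.
Tool frame: the origin (TCP) lies midway between the tips of the shut fingers; the grasp point (between the pads) lies 19 mm behind it; z points along the fingers, y is the line along which they close (so a half turn about z gives the same grasp; the last joint's range is limited). The gripper opens to 95 mm and grips with 3 to 60 N. Pads are 20 mm wide; open, the fingers measure 119 mm over their backs; the gripper's body (75 mm by 180 mm) begins 59 mm behind the grasp point.
Start: joints at [-1.331, 0.491, 1.559, -0, 1.092, -0.106], TCP at [211.867, -588.013, 214.661] pointing down, gripper open.
Joint ranges: [-3.1, 3.1], [-0.84, 2.19], [0.05, 2.79], [-1.13, 4.28], [0.06, 2.93], [-2.69, 2.69]. Speed limits (rad/s): [2.22, 2.22, 2.79, 3.14, 3.14, 3.14].

INTERFACE

Orientations are given as [roll, pitch, yaw] about the fixed x, y, z axes, in that order (R = Rz(yaw) Ry(pitch) Rx(roll)).
In Python, from cell import state, read_camera, camera_info, env gives the robot as it stands.
- The arm moves only by the tool move_arm, never from a script. Its argument "commands" is a list of rows, each a list of 3 entries, a list of its own where there are three numbers: the shift along the world's x, y, z in cm, then the turn, a rotation vector about the world's x, y, z in degrees, then the opening, from 0 (shut) to 1 (fully open). A call has 1 to 10 rows; each row shifts and turns the commanded pose from where the row before left it; what a row does not reach is not made up. A row lasts 1/10 s, in which the tool goes at most 50 mm and 8.59 degrees, less where a joint would pass 70% of its speed; a pose out of reach is approached as far as the arm can. A call with a gripper value outside its range is refused whole. The fingers move at their own pace and stop on an object; the grip force is fixed at half the most. Time passes only in rows, so rows that do not move let the fingers close. It gives the time, the measured TCP pose, the force, the opening and the grip force at its end, in the units of the state.
- state(): the state, without advancing time (a new reading comes with each control period).
- read_camera(name): name is "scene" or "top"; returns the picture (480x640x3 uint8, blue, green, red); there is no depth.
- camera_info(name): a dict with "K" (3x3 intrinsics, pixels), "cam_to_world" (4x4, takes a point from camera to world coordinates). Camera axes: x right, y down, z forward; pixel columns grow to the right and rows downward; lengths in mm; the calibration is good to about 2 mm. A picture is of the moment at which its call begins. camera_info takes no time and is no camera call.
- env.job_done(): hands the job in; it is judged then, once.
The state is a dict: "t": time; "joints": joint angles; "qvel": joint speeds; "tau": joint torques, N m; "eef_pos": TCP position; "tcp_rot": TCP orientation; "ft_force": force on the tool from outside, world axes, zero at the start; "moment": the same for the moment, N m; "opening": opening from 0.0 (shut) to 1.0 (fully open); "grip_force": force on a finger pad.
Only numpy, scipy, OpenCV 4.12 (cv2) and the standard library are available. Lean on these libraries where they do the work, as an engineer would, in place of code of your own. Each camera call takes 0.05 s, during which the arm holds its last target. There are 200 camera calls.

TASK

Pick up the yellow tool caddy by its grip and hang it on the stand by both end eyes at once. The hook bar is adjustable, so feel for the hooks, then push the caddy gently down until both red collars are fully home, check both, and let go. Never press hard on the stand, and leave the other things on the bench where they are.

Things in the scene. Friction and masses are not known exactly. Their poses are not given: they have to be found in the camera images.
- caddy: Yellow tool caddy, 238 mm wide over its eyes (own y), 90 deep (own x), 100 high, about 0.45 kg; symmetric: either way round is right. Stands upright on the bench. Origin: centre of its underside, z up. Tray 144 x 90 x 38. At each end a flat eye plate (underside z = 20, top z = 26) with an 18 x 18 mm through-hole at x = 0, y = +102 or -102.
- caddy_grip (a point): Middle of the caddy's grip, 82 mm above its origin: a central upright plate, 12 mm thick (caddy x), 64 long (caddy y), top at z = 100, with black side patches. Above z = 65 it stands free of the tray; pinch it across its 12 mm.
- stand: Fixed stand: foot plate 140 x 250 x 10 mm; two uprights behind (x = 80 to 96, y = +-60, to z = 144) hold a bar with two hooks. Origin: on the bench midway between the hooks at the bar's middle setting; x to the rear, y along the bar, z up. Hook: level arm 9 mm thick forward from the bar, then an upright round-tipped pin, 9 mm across, at x = 0, y = +-102; tip z = 128 at the middle setting.
- stand_mid (a point): Point 100 mm above the stand's origin: midway between the tops of the raised collars at the bar's MIDDLE setting. The bar, hooks and collars are really clamped up to 14 mm to either side (stand y) and up to 10 mm up or down of it, differently each time and not reported: see it or feel for it. Hung with collars down, the caddy's origin is 28 mm below the collars' raised tops.
- partition_edge (a point): Front edge, 250 mm up, of a fixed upright board 18 mm thick that stands on the bench between the caddy and the stand and runs from here straight back (+x) to the wall; it carries a shelf 720 mm above the bench. Carry the caddy round in front of it.
- collar_left (a joint): Red collar (flange 28 mm wide) round the pin at the stand's +y, on which the eye plate rests: 0 = raised (top 28 mm below the pin tip), 0.008 m = fully down at its stop. It starts within 1 mm of raised, slides with about 4 N of friction and stays where left. The caddy's weight alone does not move the two; about 8 N in all, weight included, does. At the stop the force climbs steeply.
- collar_right (a joint): The same for the hook at the stand's -y.
- tape_blue: Bystander: roll of blue tape, 68 mm across, 18 high; origin at the centre of its underside. Leave it alone.
- external_drive: Bystander: black external drive, 112 x 75 x 17 mm; origin at the centre of its underside. Leave it alone.
- hdd_small: Bystander: small silver hard disk, 100 x 70 x 11 mm; origin at the centre of its underside. Leave it alone.
- multimeter: Bystander: yellow and black multimeter, 148 x 74 x 40 mm; origin at the centre of its underside. Leave it alone.

How it is judged (in metres and radians):
On the way, in this order (a step that is already met when the one before it is completed fails the run):
1. the caddy is lifted clear of the bench while both collars are still raised (height (world z) of caddy above 0.03 m and value of joint each of collar_left, collar_right below 0.003 m), for 0.1 s.
2. both eyes are over their pins and the caddy has pushed both collars fully down (value of joint each of collar_left, collar_right above 0.007 m and z of caddy in the frame of stand between 0.057 and 0.09 m and x of caddy in the frame of stand between -0.01 and 0.01 m and y of caddy in the frame of stand between -0.025 and 0.025 m and angle between caddy's own z axis and vertical below 0.07 rad and angle between the y axis of caddy and the y axis of stand, either way round below 0.1 rad), for 0.2 s.
At the end, for the whole second after the job is handed in: The caddy hangs level on both hooks (within 0.07 rad of level), both collars at least 7 of their 8 mm down, its origin 57 to 90 mm above the stand's underside and within 10 mm in x and 25 mm in y of the stand's origin, along the hook bar within 0.1 rad, at rest and carried by the stand (all of step 2 and linear speed of caddy below 0.02 m/s and angular speed of caddy below 0.2 rad/s and contact force between caddy and stand above 1 N); the robot touches nothing.
It fails at once if the caddy presses on the stand with more than 30 N (contact force between caddy and stand above 30 N).
It fails at once if the robot itself presses on the stand with more than 15 N (contact force between the arm and stand above 15 N).
It fails at once if a bystander is moved by more than 20 mm (distance of any of tape_blue, external_drive, hdd_small, multimeter from where it was at the start of the episode above 0.02 m).
It also fails if it takes over 58 s, if anything falls off the work surface, if the arm or the gripper's body presses on something with over 40 N, if the wrist force passes 120 N, or if a joint passes its speed limit or range.

## Working session

There is one attempt and no reset: what is moved stays moved. The work goes in short steps, Python scripts to look and compute and a tool call to move; the robot and the scene stay as the last step left them, time stands still between calls to the robot, and variables do not carry over. Pictures are saved under pics/ and viewed, at most 10 in all, crops included, and the job is handed in when it is done.

Besides the shell and the picture viewer there is one more tool, called after ">>>" as name([rows], argument=value, ...), one row to a line, values as JSON. move_arm: Moves the arm, as the interface text tells. Its arguments: {"type":"object","properties":{"commands":{"type":"array"}},"required":["commands"]}

```bash
mkdir -p pics; python3 - <<'E'
from cell import *
import cv2,numpy as np
for n in("scene","top"):
    cv2.imwrite(f"pics/{n}0.png",read_camera(n)); c=camera_info(n); print(n,np.round(c["K"],1).tolist(),np.round(c["cam_to_world"],3).tolist())
print(state())
E
```

```text
scene [[577.8, 0.0, 314.1], [0.0, 577.8, 228.4], [0.0, 0.0, 1.0]] [[-0.682, -0.513, 0.521, -266.16], [-0.731, 0.495, -0.469, 708.287], [-0.017, -0.701, -0.713, 1248.682], [0.0, 0.0, 0.0, 1.0]]
top [[541.7, 0.0, 322.1], [0.0, 541.7, 229.4], [0.0, 0.0, 1.0]] [[0.029, -0.992, 0.126, 336.789], [-1.0, -0.03, -0.007, 23.211], [0.011, -0.126, -0.992, 1533.848], [0.0, 0.0, 0.0, 1.0]]
{'t': 0.1, 'joints': array([-1.33059417e+00,  4.91470324e-01,  1.55938178e+00,  1.27716185e-05,
        1.09168462e+00, -1.05596224e-01]), 'qvel': array([-0.00054791, -0.00122249, -0.00193174,  0.00033216,  0.00100933,
        0.00102735]), 'tau': array([ 3.61442857e-03, -6.13620687e+01, -2.58607203e+01,  6.93562254e-02,
        4.70189843e-02, -5.14985038e-05]), 'eef_pos': array([ 211.81932241, -587.79102334,  214.14048685]), 'tcp_rot': array([-3.14065503e+00, -1.10770328e-04,  3.45792437e-01]), 'ft_force': array([ 0.58978269,  0.42507003, -0.66424879]), 'moment': array([-0.05133049,  0.02755761,  0.00454191]), 'grip_force': 0.0, 'opening': 1.0024117687530574}
```

View pics/scene0.png

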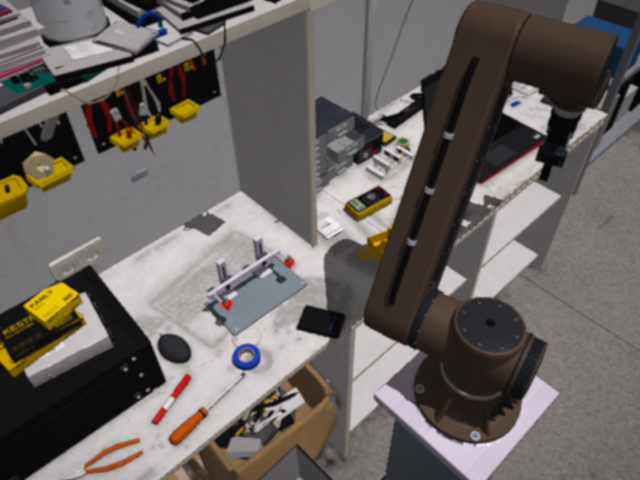

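View pics/top0.png

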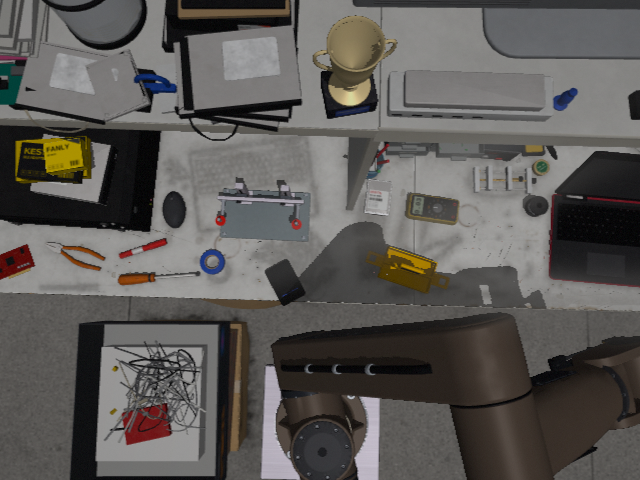

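The scene view shows the stand at about (255,285) and the caddy partly hidden at (375,245). In the top view the caddy's centre is near (408,268), the collars are at (221,221) and (295,224), and the partition's front edge is near (355,205).

```bash
cat >h.py <<'E'
from cell import *
import cv2,numpy as np
def ray(n,uv):
    c=camera_info(n);T=np.array(c["cam_to_world"]);d=T[:3,:3]@np.linalg.inv(c["K"])@[uv[0],uv[1],1];return T[:3,3],d
def onz(n,uv,z):
    o,d=ray(n,uv);return o+d*(z-o[2])/d[2]
def tri(a,b):
    (o,d),(p,e)=ray("top",a),ray("scene",b);s=np.linalg.lstsq(np.c_[d,-e],p-o,rcond=None)[0]
    A,B=o+d*s[0],p+e*s[1];return (A+B)/2,np.linalg.norm(A-B)
def blobs(im,lo,hi,roi,amin=8):
    h=cv2.cvtColor(im,cv2.COLOR_BGR2HSV);m=cv2.inRange(h,lo,hi)
    if lo[0]==0:m|=cv2.inRange(h,(172,)+lo[1:],(180,)+hi[1:])
    k=np.zeros_like(m);x0,y0,x1,y1=roi;k[y0:y1,x0:x1]=255;m&=k
    n,l,s,c=cv2.connectedComponentsWithStats(m);return m,[(c[i],s[i]) for i in range(1,n) if s[i][4]>=amin]
E
python3 - <<'E'
from h import *
t=cv2.imread("pics/top0.png");s=cv2.imread("pics/scene0.png")
R=((0,130,90),(8,255,255))
_,a=blobs(t,*R,(205,205,315,240));_,b=blobs(s,*R,(200,240,310,320))
for c,st in a:print("top",c.round(1),st,onz("top",c,100).round(1))
for c,st in b:print("scene",c.round(1),st)
if len(a)==2==len(b):
    a=sorted(a,key=lambda v:v[0][0]);b=sorted(b,key=lambda v:v[0][0])
    for i in(0,1):print(tri(a[i][0],b[i][0]))
m,y=blobs(t,(18,120,60),(35,255,255),(360,235,460,300),30)
for c,st in y:print("y",c.round(1),st,onz("top",c,35).round(1))
p=np.argwhere(m)[:,::-1].astype(np.float32);r=cv2.minAreaRect(p);bx=cv2.boxPoints(r);print(r);print([onz("top",q,30).round(0).tolist() for q in bx])
cv2.imwrite("pics/c1.png",np.hstack([cv2.resize(t[235:300,360:460],(600,390),interpolation=2)]))
z=cv2.resize(t[170:245,205:320],(690,450),interpolation=2);cv2.imwrite("pics/c2.png",z)
print("part",onz("top",(355,210),250))
E
```

```text
top [220.5 220.4] [216 215  10  11  64] [535.8 284.4 100. ]
top [296.3 224.1] [292 219  10  11  61] [531.9  81.8 100. ]
scene [288.8 262.4] [284 259  10   8  51]
scene [226.5 304.1] [221 300  11   9  66]
(array([536.69721541, 285.61692755,  92.23347034]), np.float64(0.4578467759734158))
(array([532.9411361 ,  82.02112429,  91.57796219]), np.float64(0.4011073042162848))
y [407.5 269.6] [ 366  247   83   46 1991] [ 422.9 -227.6   35. ]
((407.3000183105469, 269.60003662109375), (85.06526184082031, 33.203914642333984), 18.43494987487793)
[[413.0, -101.0, 30.0], [502.0, -129.0, 30.0], [433.0, -355.0, 30.0], [346.0, -326.0, 30.0]]
part [549.8949053  -64.01525717 250.        ]
```

View pics/c1.png

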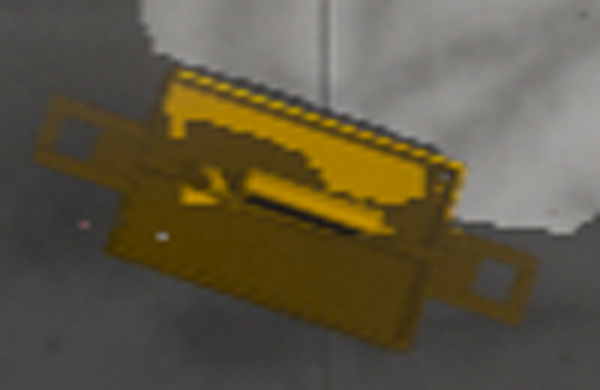

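View pics/c2.png

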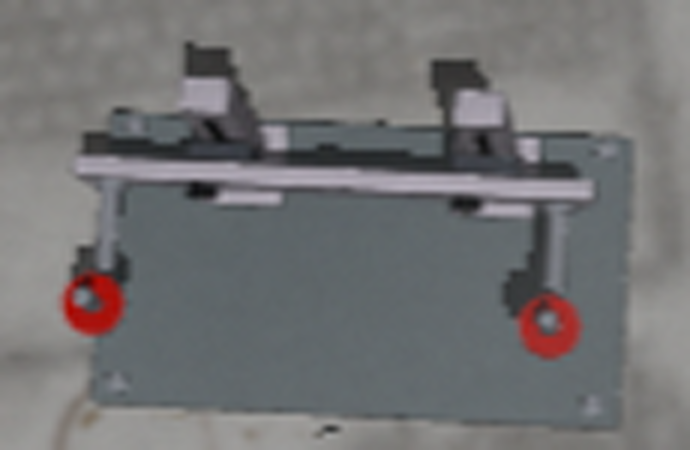

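The crops show the eye holes at (78,137) and (493,280) in c1, with the grip strip from (245,185) to (395,225). In c2 both collars are clear, and the pin tips sit inside them.

```bash
python3 - <<'E'
from h import *
f=lambda x,y:((x+.5)/6-.5+360,(y+.5)/6-.5+235)
A=onz("top",f(78,137),23);B=onz("top",f(493,280),23);print(A,B,(A+B)/2,np.linalg.norm(A-B),np.degrees(np.arctan2((A-B)[1],(A-B)[0])))
P=onz("top",f(247,185),100);Q=onz("top",f(390,222),100);print(P,Q,(P+Q)/2,np.degrees(np.arctan2((P-Q)[1],(P-Q)[0])))
print("part",onz("top",(352,211),0),"shelf",onz("top",(378,132),720))
g=lambda x,y:((x+.5)/6-.5+205,(y+.5)/6-.5+170)
for q in((88,293),(548,318)):print("pin",onz("top",g(*q),120))
for q in((92,402),(620,430),(630,138)):print("foot",onz("top",g(*q),10))
E
```

```text
[ 454.81457484 -131.43539948   23.        ] [ 394.024365   -325.30707999   23.        ] [ 424.41946992 -228.37123973   23.        ] 203.17893127475793 72.59071416805509
[ 429.7657439  -198.61782274  100.        ] [ 415.29152231 -261.97509627  100.        ] [ 422.5286331 -230.2964595  100.       ] 77.13139354421602
part [588.22556673 -72.45211559   0.        ] shelf [595.53714162 -65.22181399 720.        ]
pin [538.15580769 284.16140273 120.        ]
pin [533.17245607  82.13152237 120.        ]
foot [502.06176064 299.86082322  10.        ]
foot [496.21580844  50.96846797  10.        ]
foot [636.21395787  50.67029188  10.        ]
```

>>> move_arm([
  [[2.12,3.59,-0.4],[0,0,5.28],1],
  [[2.12,3.59,-0.4],[0,0,5.28],1],
  [[2.12,3.59,-0.4],[0,0,5.28],1],
  [[2.12,3.59,-0.4],[0,0,5.28],1],
  [[2.12,3.59,-0.4],[0,0,5.28],1],
  [[2.12,3.59,-0.4],[0,0,5.28],1],
  [[2.12,3.59,-0.4],[0,0,5.28],1],
  [[2.12,3.59,-0.4],[0,0,5.28],1],
  [[2.12,3.59,-0.4],[0,0,5.28],1],
  [[2.12,3.59,-0.4],[0,0,5.28],1],
])

```text
t: 1.1
eef_pos: [424.4, -227.4, 174.4]
tcp_rot: [-3.142, -0.0, 1.271]
ft_force: [1.0, -0.3, -0.6]
opening: 1.0
grip_force: 0.0
```

>>> move_arm([
  [[0,0,0],[0,0,0],1],
  [[0,0,0],[0,0,0],1],
  [[0,0,0],[0,0,0],1],
])

```text
t: 1.4
eef_pos: [423.6, -229.7, 174.7]
tcp_rot: [3.142, 0.0, 1.266]
ft_force: [-0.1, 0.4, 0.4]
opening: 1.0
grip_force: 0.0
```

>>> move_arm([
  [[0,0,-3],[0,0,0],1],
  [[0,0,-3],[0,0,0],1],
  [[0,0,-3],[0,0,0],0.8],
  [[0,0,-1.8],[0,0,0],0.6],
  [[0,0,0],[0,0,0],0.4],
  [[0,0,0],[0,0,0],0.3],
  [[0,0,0],[0,0,0],0.2],
  [[0,0,0],[0,0,0],0.1],
  [[0,0,0],[0,0,0],0],
  [[0,0,0],[0,0,0],0],
])

```text
t: 2.4
eef_pos: [424.0, -229.1, 67.1]
tcp_rot: [3.141, 0.0, 1.267]
ft_force: [-0.4, -0.0, 0.3]
opening: 0.383
grip_force: 0.0
```

>>> move_arm([
  [[0,0,0],[0,0,0],0],
  [[0,0,0],[0,0,0],0],
  [[0,0,0],[0,0,0],0],
  [[0,0,0],[0,0,0],0],
  [[0,0,0],[0,0,0],0],
])

```text
t: 2.9
eef_pos: [423.7, -228.9, 66.6]
tcp_rot: [-3.141, -0.0, 1.267]
ft_force: [0.1, 0.4, -0.4]
opening: 0.125
grip_force: 30.0
```

>>> move_arm([
  [[0,0,1],[0,0,0],0],
  [[0,0,2],[0,0,0],0],
  [[0,0,3],[0,0,0],0],
  [[0,0,3],[0,0,0],0],
  [[0,0,3],[0,0,0],0],
  [[0,0,2],[0,0,0],0],
  [[0,0,1],[0,0,0],0],
  [[0,0,0],[0,0,0],0],
  [[0,0,0],[0,0,0],0],
])

```text
t: 3.8
eef_pos: [423.5, -228.8, 215.9]
tcp_rot: [-3.141, -0.0, 1.267]
ft_force: [-0.3, -0.5, -4.3]
opening: 0.125
grip_force: 30.0
```

>>> move_arm([
  [[0.2,1,0],[0,0,0],0],
  [[0.2,2,0],[0,0,2],0],
  [[0.2,3,0],[0,0,2],0],
  [[0.2,3.5,0],[0,0,2.5],0],
  [[0.2,4,0],[0,0,2.5],0],
  [[0.2,4,0],[0,0,2.5],0],
  [[0.2,4,0],[0,0,2],0],
  [[0.2,4,0],[0,0,2],0],
  [[0,4,0],[0,0,1.5],0],
  [[0,3.5,0],[0,0,1.5],0],
])

```text
t: 4.8
eef_pos: [439.0, 103.3, 215.8]
tcp_rot: [-3.14, -0.0, 1.592]
ft_force: [0.8, -0.5, -3.9]
opening: 0.124
grip_force: 30.0
```

>>> move_arm([
  [[0,3.3,0],[0,0,0],0],
  [[0,2.5,0],[0,0,0],0],
  [[0,1.5,0],[0,0,0],0],
  [[0,1,0],[0,0,0],0],
  [[0,0,0],[0,0,0],0],
  [[0,0,0],[0,0,0],0],
  [[0,0,0],[0,0,0],0],
])

```text
t: 5.5
eef_pos: [439.8, 183.3, 216.5]
tcp_rot: [-3.141, 0.0, 1.589]
ft_force: [-0.1, 0.6, -4.6]
opening: 0.124
grip_force: 30.0
```

```bash
python3 - <<'E'
from h import *
t=read_camera("top");s=read_camera("scene");cv2.imwrite("pics/t2.png",t);cv2.imwrite("pics/s2.png",s)
cv2.imwrite("pics/v2.png",np.hstack([cv2.resize(t[170:320,190:340],(400,400),interpolation=2),cv2.resize(s[230:380,200:350],(400,400),interpolation=2)]));print(state()["eef_pos"],state()["tcp_rot"])
E
```

```text
[439.91348653 183.36097166 216.63908586] [-3.14158816e+00  6.75758357e-05  1.58919059e+00]
```

View pics/v2.png

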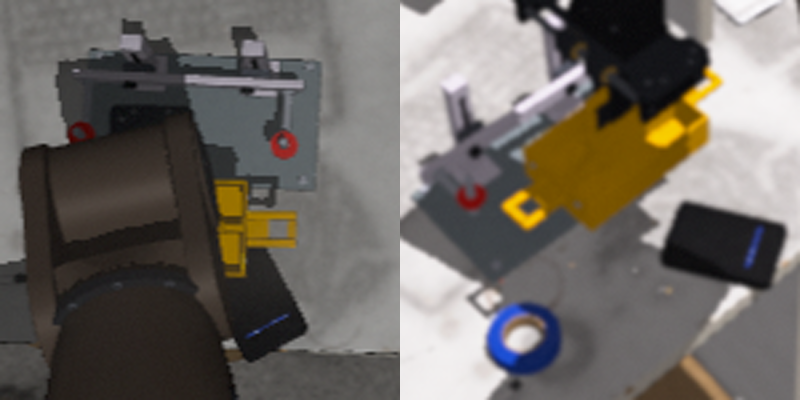

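Both eyes are visible. The right eye is at (278,230) in the top half and (712,82) in the scene half; the left eye is only in the scene half, at (525,208).

```bash
python3 - <<'E'
from h import *
k=.375
T=lambda x,y:((x+.5)*k-.5+190,(y+.5)*k-.5+170)
S=lambda x,y:((x-400+.5)*k-.5+200,(y+.5)*k-.5+230)
print("R",tri(T(278,230),S(712,82)),onz("top",T(278,230),173),onz("scene",S(712,82),173))
print("L",onz("scene",S(525,208),173))
E
```

```text
R (array([436.17057943,  77.70005524, 176.37307355]), np.float64(12.237879527895482)) [440.99127396  81.95677787 173.        ] [433.50212906  71.92531318 173.        ]
L [439.98495787 287.63089991 173.        ]
```

>>> move_arm([
  [[1,0,0],[0,0,0],0],
  [[2,0,0],[0,0,0],0],
  [[2.5,0,0],[0,0,0],0],
  [[2.5,0,-0.5],[0,0,0],0],
  [[1,0,-1],[0,0,0],0],
  [[0.5,0,-1],[0,0,0],0],
  [[0,0,-1],[0,0,0],0],
  [[0,0,-0.5],[0,0,0],0],
  [[0,0,0],[0,0,0],0],
  [[0,0,0],[0,0,0],0],
])

```text
t: 6.6
eef_pos: [534.6, 184.1, 177.0]
tcp_rot: [3.141, -0.0, 1.59]
ft_force: [0.3, -0.6, -3.7]
opening: 0.122
grip_force: 30.0
```

```bash
python3 - <<'E'
from h import *
t=read_camera("top");s=read_camera("scene");cv2.imwrite("pics/t3.png",t);cv2.imwrite("pics/s3.png",s)
cv2.imwrite("pics/v3.png",np.hstack([cv2.resize(t[190:260,260:330],(400,400),interpolation=2),cv2.resize(s[230:330,205:305],(400,400),interpolation=2)]));print(state()["eef_pos"],state()["ft_force"],state()["moment"])
E
```

```text
[534.83359212 184.13918057 177.23821846] [-0.02005173 -0.13963845 -3.18260653] [-0.01045293 -0.11755537  0.0308029 ]
```

View pics/v3.png

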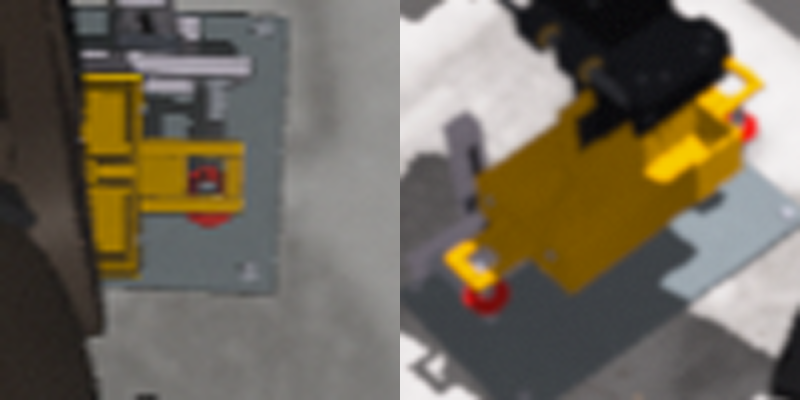

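The top half shows the right hole at about (207,177) with the pin and collar beneath it; the red collar at about (210,205) shows below the plate. In the scene half the left hole is at (484,262), above the collar at (487,297).

```bash
python3 - <<'E'
from h import *
k=.175
T=lambda x,y:((x+.5)*k-.5+260,(y+.5)*k-.5+190)
print("R hole",onz("top",T(207,177),133))
k=.25
S=lambda x,y:((x-400+.5)*k-.5+205,(y+.5)*k-.5+230)
print("L hole",onz("scene",S(484,262),133))
t=cv2.imread("pics/t3.png");p=t[212:232,288:304]
print(p[:,:,2]);print(p[:,:,1])
E
```

```text
R hole [536.68335445  82.0464169  133.        ]
L hole [531.48071671 285.411413   133.        ]
[[ 73  95  95  96  80  52  54  54  59  62  65  80  95  96  97  97]
 [ 76  98  99  99  84  54  56  55  61  63  66  82  97  98 100  98]
 [120 126 124 119 108  91  87  89  90  90  92  99 104 105 102  98]
 [158 158 158 159 159 159 159 160 159 160 159 159 160 164 147  99]
 [167 166 168 169 168 166 167 167 168 168 169 170 170 173 153  97]
 [149 143 140 151 128  78  78  89 104 104 101 117 129 135 127  98]
 [154 155 156 156 126  54  57  60  68  67  80 126 155 155 135  97]
 [155 155 157 156 127  59  83 105 121 115  83 126 155 155 135  97]
 [157 157 158 158 132 117 131  77 118 132  87 125 156 155 136  97]
 [157 158 158 159 135  77  78  76 100 113  87 125 157 155 135  98]
 [157 158 158 157 133  77  82  99 108  93  83 127 158 148 122  97]
 [157 157 156 148 117  81  76  67  70  71  85 127 157 149 122  97]
 [141 140 140 140 131 121 119 120 124 138 145 133 144 140 123  98]
 [159 159 160 158 159 159 160 162 161 161 160 161 161 162 144  97]
 [166 166 165 166 166 167 168 170 169 170 171 171 170 159 126  98]
[... 977 characters left out ...]
  47  45  86 118 117 111 104]
 [118 119 119 118  95  35  55  93 111  86  47  87 120 113 103 103]
 [118 118 117 112  84  41  50  64  67  61  53  89 119 113 104 104]
 [107 106 106 106  97  83  86  95  97 112 114  97 109 110 108 103]
 [119 120 120 119 120 118 120 122 121 121 119 120 121 124 122 103]
 [125 125 124 125 125 124 125 127 126 126 128 127 127 123 110 103]
 [ 80  80  80  81  69  51  47  54  60  59  58  61  76  90  97 104]
 [104 103 103 104  91  61  43  40  40  42  44  59  85 105 104 104]
 [106 105 104 103 103 103  92  65  57  65  87 104 104 104 104 104]
 [105 103 101 104 103 105 103 104 102 103 104 103 104 104 104 104]
 [103 103 102 103 104 106 104 104 103 104 103 103 103 103 103 103]]
```

```bash
python3 - <<'E'
from h import *
def holes(f,roi):
    im=cv2.imread(f);x0,y0,x1,y1=roi;im=cv2.resize(im[y0:y1,x0:x1],None,fx=8,fy=8,interpolation=cv2.INTER_LINEAR)
    m=cv2.inRange(cv2.cvtColor(im,cv2.COLOR_BGR2HSV),(17,140,110),(35,255,255))
    cs,h=cv2.findContours(m,cv2.RETR_CCOMP,cv2.CHAIN_APPROX_NONE)
    for c,hh in zip(cs,h[0]):
        if hh[3]>=0 and cv2.contourArea(c)>300:
            M=cv2.moments(c);yield np.array([(M["m10"]/M["m00"]+.5)/8-.5+x0,(M["m01"]/M["m00"]+.5)/8-.5+y0]),cv2.contourArea(c)/64
for n in"23":
    z={"2":173,"3":134}[n]
    for cam,f,r in(("top",f"pics/t{n}.png",(270,200,310,270)),("scene",f"pics/s{n}.png",(205,270,265,330))):
        for c,a in holes(f,r):print(n,cam,c.round(2),round(a,1),onz(cam,c,z).round(1))
s=cv2.imread("pics/s3.png");cv2.imwrite("pics/v4.png",cv2.resize(s[280:315,205:255],(800,560),interpolation=0))
E
```

```text
2 top [293.84 255.54] 56.7 [442.   82.2 173. ]
2 scene [248.27 306.86] 23.0 [439.1 283.3 173. ]
3 top [295.49 220.2 ] 45.6 [537.5  82.9 134. ]
3 scene [241.97 293.39] 10.0 [507.4 253.6 134. ]
3 scene [225.46 294.39] 31.9 [532.9 284.7 134. ]
```

View pics/v4.png

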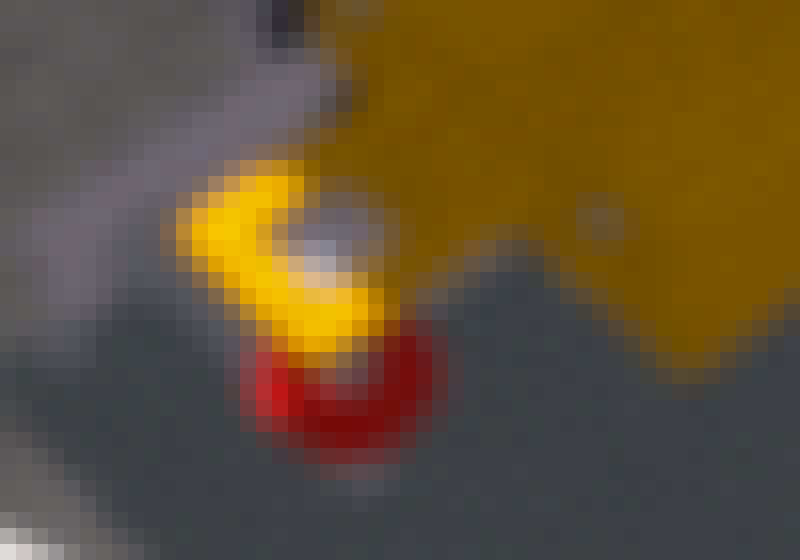

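The caddy's y axis is at about 91°, but the pins' line is at 88.9°, so I turn −2.1° and lower carefully.

>>> move_arm([
  [[0,0,0],[0,0,-1],0],
  [[0,0,0],[0,0,-1.1],0],
  [[0,0,0],[0,0,0],0],
  [[0,0,-0.3],[0,0,0],0],
  [[0,0,-0.2],[0,0,0],0],
  [[0,0,-0.2],[0,0,0],0],
  [[0,0,-0.2],[0,0,0],0],
  [[0,0,0],[0,0,0],0],
])

```text
t: 7.5
eef_pos: [534.8, 184.0, 167.3]
tcp_rot: [-3.141, 0.0, 1.554]
ft_force: [-0.1, -0.3, -3.3]
opening: 0.123
grip_force: 30.0
```

>>> move_arm([
  [[0,0,-0.15],[0,0,0],0],
  [[0,0,-0.15],[0,0,0],0],
  [[0,0,0],[0,0,0],0],
])

```text
t: 7.8
eef_pos: [534.8, 184.0, 164.5]
tcp_rot: [-3.141, 0.0, 1.554]
ft_force: [0.3, -0.1, -3.8]
opening: 0.127
grip_force: 30.0
```

>>> move_arm([
  [[0,0,-0.15],[0,0,0],0],
  [[0,0,-0.15],[0,0,0],0],
  [[0,0,0],[0,0,0],0],
])

```text
t: 8.1
eef_pos: [534.8, 184.0, 161.4]
tcp_rot: [-3.141, 0.0, 1.554]
ft_force: [0.2, -0.4, -4.0]
opening: 0.122
grip_force: 30.0
```

>>> move_arm([
  [[0,0,-0.2],[0,0,0],0],
  [[0,0,-0.2],[0,0,0],0],
  [[0,0,0],[0,0,0],0],
])

```text
t: 8.4
eef_pos: [534.7, 184.0, 157.3]
tcp_rot: [-3.141, 0.0, 1.554]
ft_force: [-0.6, -0.4, -5.0]
opening: 0.123
grip_force: 30.0
```

>>> move_arm([
  [[0,0,-0.2],[0,0,0],0],
  [[0,0,-0.2],[0,0,0],0],
  [[0,0,0],[0,0,0],0],
])

```text
t: 8.7
eef_pos: [534.7, 184.0, 153.3]
tcp_rot: [-3.141, 0.0, 1.554]
ft_force: [-0.1, -0.3, -4.2]
opening: 0.128
grip_force: 30.0
```

>>> move_arm([
  [[0,0,-0.2],[0,0,0],0],
  [[0,0,-0.2],[0,0,0],0],
  [[0,0,0],[0,0,0],0],
])

```text
t: 9.0
eef_pos: [534.7, 184.0, 149.4]
tcp_rot: [-3.141, 0.0, 1.554]
ft_force: [0.0, -0.1, -3.7]
opening: 0.127
grip_force: 30.0
```

>>> move_arm([
  [[0,0,-0.2],[0,0,0],0],
  [[0,0,-0.1],[0,0,0],0],
  [[0,0,0],[0,0,0],0],
])

```text
t: 9.3
eef_pos: [534.8, 183.9, 146.5]
tcp_rot: [-3.141, 0.0, 1.554]
ft_force: [0.5, 1.1, -4.1]
opening: 0.121
grip_force: 30.0
```

>>> move_arm([
  [[0,0,-0.1],[0,0,0],0],
  [[0,0,-0.1],[0,0,0],0],
  [[0,0,0],[0,0,0],0],
])

```text
t: 9.6
eef_pos: [534.8, 184.0, 144.5]
tcp_rot: [-3.141, 0.0, 1.554]
ft_force: [-0.4, 0.3, -4.1]
opening: 0.125
grip_force: 30.0
```

>>> move_arm([
  [[0,0,-0.1],[0,0,0],0],
  [[0,0,-0.1],[0,0,0],0],
  [[0,0,0],[0,0,0],0],
])

```text
t: 9.9
eef_pos: [534.9, 184.0, 142.7]
tcp_rot: [3.141, -0.0, 1.554]
ft_force: [-0.2, 0.1, -2.6]
opening: 0.127
grip_force: 30.0
```

>>> move_arm([
  [[0,0,-0.1],[0,0,0],0],
  [[0,0,-0.1],[0,0,0],0],
  [[0,0,0],[0,0,0],0],
])

```text
t: 10.2
eef_pos: [534.9, 184.0, 140.9]
tcp_rot: [3.141, -0.0, 1.554]
ft_force: [-1.2, -0.2, 3.8]
opening: 0.125
grip_force: 30.0
```

>>> move_arm([
  [[0,0,-0.1],[0,0,0],0],
  [[0,0,-0.1],[0,0,0],0],
  [[0,0,0],[0,0,0],0],
])

```text
t: 10.5
eef_pos: [534.9, 184.0, 138.6]
tcp_rot: [3.141, -0.0, 1.554]
ft_force: [-1.5, -0.3, 2.3]
opening: 0.126
grip_force: 30.0
```

Contact came at TCP z ≈ 142.5, and both collars slide at about 8 N. The stop should be near 134.5.

>>> move_arm([
  [[0,0,-0.1],[0,0,0],0],
  [[0,0,-0.1],[0,0,0],0],
  [[0,0,0],[0,0,0],0],
])

```text
t: 10.8
eef_pos: [534.9, 184.0, 136.5]
tcp_rot: [3.141, 0.0, 1.554]
ft_force: [-0.2, -0.8, 2.1]
opening: 0.127
grip_force: 30.0
```

>>> move_arm([
  [[0,0,-0.1],[0,0,0],0],
  [[0,0,0],[0,0,0],0],
])

```text
t: 11.0
eef_pos: [535.0, 184.0, 135.7]
tcp_rot: [3.141, -0.0, 1.554]
ft_force: [-1.1, 0.4, 4.0]
opening: 0.124
grip_force: 30.0
```

>>> move_arm([
  [[0,0,-0.05],[0,0,0],0],
  [[0,0,0],[0,0,0],0],
])

```text
t: 11.2
eef_pos: [535.0, 184.0, 135.6]
tcp_rot: [3.141, -0.0, 1.554]
ft_force: [-2.8, -0.2, 9.7]
opening: 0.127
grip_force: 30.0
```

>>> move_arm([
  [[0,0,-0.02],[0,0,0],0],
  [[0,0,0],[0,0,0],0],
])

```text
t: 11.4
eef_pos: [535.0, 184.0, 135.6]
tcp_rot: [3.141, -0.0, 1.554]
ft_force: [-3.2, -1.3, 11.5]
opening: 0.126
grip_force: 30.0
```

```bash
python3 - <<'E'
from h import *
R=((0,130,90),(8,255,255))
t=read_camera("top");s=read_camera("scene");cv2.imwrite("pics/s5.png",s)
q=[state()];[ (read_camera("top"),q.append(state())) for _ in range(4)]
print(np.mean([a["ft_force"] for a in q],0),np.mean([a["moment"] for a in q],0),q[-1]["eef_pos"],q[-1]["tcp_rot"])
s0=cv2.imread("pics/scene0.png")
f=lambda im,x,y:cv2.resize(im[y:y+30,x:x+40],(400,300),interpolation=2)
cv2.imwrite("pics/v5.png",np.vstack([np.hstack([f(s0,207,285),f(s0,270,245)]),np.hstack([f(s,207,285),f(s,270,245)])]))
E
```

```text
[-3.55724407 -0.88705673 10.47743859] [-0.19419919  0.58308924 -0.01283911] [534.95114946 184.01336648 135.59158372] [ 3.14090035e+00 -1.17499935e-04  1.55358541e+00]
```

View pics/v5.png

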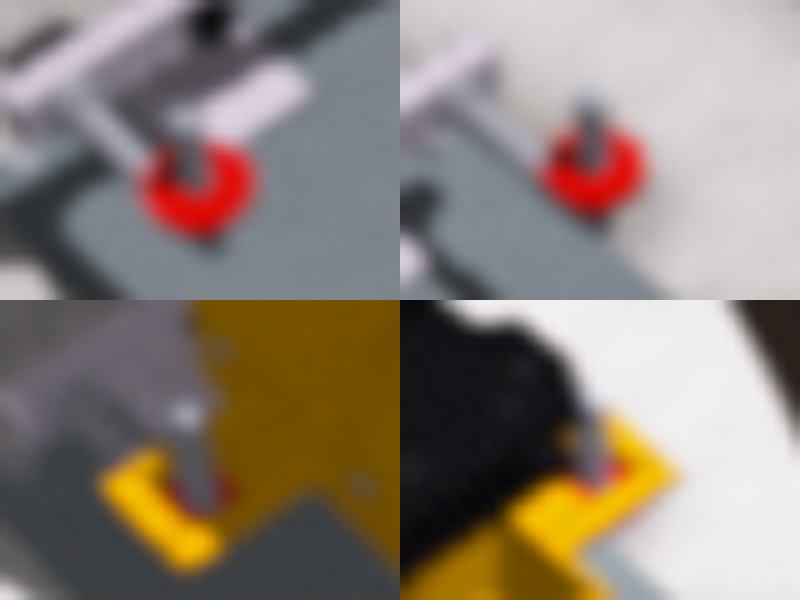

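>>> move_arm([
  [[0,0,-0.03],[0,0,0],0],
  [[0,0,0],[0,0,0],0],
  [[0,0,0],[0,0,0],0],
])

```text
t: 12.0
eef_pos: [535.0, 184.0, 135.6]
tcp_rot: [3.141, -0.0, 1.554]
ft_force: [-3.5, -1.4, 13.7]
opening: 0.123
grip_force: 30.0
```

```bash
python3 - <<'E'
from h import *
q=[state()];[ (read_camera("top"),q.append(state())) for _ in range(6)]
print(np.mean([a["ft_force"] for a in q],0),np.mean([a["moment"] for a in q],0),q[-1]["eef_pos"],q[-1]["tcp_rot"])
E
```

```text
[-3.92813492 -1.15984645 13.56614455] [-0.22435236  0.81093688 -0.01523417] [534.98618547 184.02116173 135.54847254] [ 3.14068967e+00 -1.46993187e-04  1.55361230e+00]
```

Total load is about 18 N, z is rigid, and the moment is nearly balanced, so both sides carry well over 4 N and both collars are at their stops. I ease off and let go.

>>> move_arm([
  [[0,0,0.05],[0,0,0],0],
  [[0,0,0],[0,0,0],0],
  [[0,0,0],[0,0,0],0.2],
  [[0,0,0],[0,0,0],0.3],
  [[0,0,0],[0,0,0],0.4],
  [[0,0,0],[0,0,0],0.5],
  [[0,0,0],[0,0,0],0.5],
  [[0,0,0],[0,0,0],0.5],
])

```text
t: 13.1
eef_pos: [534.9, 184.0, 135.1]
tcp_rot: [3.142, 0.0, 1.554]
ft_force: [0.5, -0.6, 0.5]
opening: 0.492
grip_force: 0.0
```

>>> move_arm([
  [[0,0,0.5],[0,0,0],0.5],
  [[0,0,1],[0,0,0],0.5],
  [[0,0,3],[0,0,0],0.5],
  [[0,0,4],[0,0,0],0.5],
  [[-2,0,4],[0,0,0],0.5],
  [[-5,0,0],[0,0,0],0.5],
  [[-4,-2,0],[0,0,0],0.5],
  [[0,-5,0],[0,0,0],0.5],
  [[0,-5,0],[0,0,0],0.5],
  [[0,-5,0],[0,0,0],0.5],
])

```text
t: 14.1
eef_pos: [424.4, 12.6, 261.4]
tcp_rot: [3.139, 0.0, 1.555]
ft_force: [0.6, 0.1, -0.7]
opening: 0.5
grip_force: 0.0
```

>>> move_arm([
  [[0,-5,0],[0,0,0],0.5],
  [[0,-5,0],[0,0,0],0.5],
  [[0,-4,0],[0,0,0],0.5],
  [[0,0,0],[0,0,0],0.5],
  [[0,0,0],[0,0,0],0.5],
])

```text
t: 14.6
eef_pos: [424.7, -126.5, 260.7]
tcp_rot: [3.141, 0.0, 1.551]
ft_force: [-0.2, -0.5, -0.5]
opening: 0.5
grip_force: 0.0
```

```bash
python3 - <<'E'
from h import *
t=read_camera("top");s=read_camera("scene")
cv2.imwrite("pics/v6.png",np.hstack([cv2.resize(t[175:265,200:320],(400,300),interpolation=2),cv2.resize(s[225:330,190:330],(400,300),interpolation=2)]));print(state()["eef_pos"],state()["ft_force"])
E
```

```text
[ 424.78469465 -125.22196186  260.55054895] [0.43991844 1.19135308 0.1864857 ]
```

View pics/v6.png

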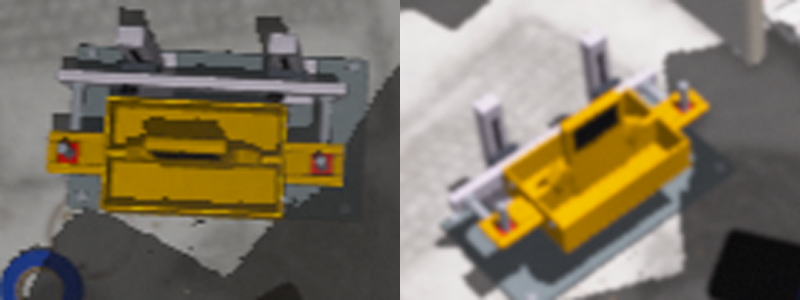

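The caddy hangs level with both pins through its eyes, at (67,150) and (320,160) in the top half. The arm is clear.

```bash
python3 -c "
from cell import env
print(env.job_done())"
```

```text
the job is handed in; nothing more can be done
None
```

The caddy is hanging level on both hooks, the arm is clear, and the job was handed in at about 15 s; forces show both collars at their stops (about 18 N on the stand at most), but no verdict came back.

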